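# Clip the chain-lube cap into its spring holder

## Robot

A 6-joint arm with a two-finger parallel gripper is mounted at the origin on the work surface. World frame = base frame: x ahead of the robot, y to its left, z up, the work surface at z = 0. Lengths are in m, angles in rad, forces in N, time in s.
With the tool pointing down it reaches from about 0.35 to 0.775 m from the base axis. Payload 5.5 kg.
Tool frame: the origin (TCP) lies between the finger pads; the fingertips stand 8 mm ahead of it and the grasp point (between the pads) lies 11 mm behind it; z points along the fingers, y is the line along which they close (so a half turn about z gives the same grasp; the last joint's range is limited). The gripper opens to 85 mm and grips with 20 to 120 N. Pads are 22 mm wide; open, the fingers measure 114 mm over their backs; the gripper's body (76 mm by 85 mm) begins 54 mm behind the grasp point. The pads swing forward as they close: fully open they stand 13 mm farther back than shut.
Start: joints at [-1.414, 0.313, 0.046, 1.304, 0, 1.431], TCP at [0.168, -0.55, 0.202] pointing down, gripper open.
Joint ranges: [-2.76, 2.76], [-0.86, 1.69], [-1.03, 1.26], [-2.2, 2.34], [-1.47, 1.5], [-3.14, 3.14]. Speed limits (rad/s): [2.57, 2.57, 3.14, 3.14, 3.14, 3.14].

## Interface

Orientations are given as a unit quaternion [w, x, y, z].
In Python, from workcell import env gives the robot as it stands.
- The arm moves only by the tool move_arm, never from a script. Its argument "moves" is one flat list of numbers, 5 for each row, row after row: the shift along the world's x, y, z in m, then the turn about the world's z in rad, then the finger opening in m, from 0 to 0.0854. A call has 1 to 12 rows; each row is the pose to reach, as a shift and turn from the pose commanded when the call began; what a row does not reach only later rows make up. A row lasts 1/12 s, in which the tool goes at most 41.7 mm and 7.16 degrees, less where a joint would pass 70% of its speed; a pose out of reach is approached as far as the arm can. A call with a gripper value outside its range is refused whole. The fingers move at their own pace and stop on an object; "newtons" is the grip in N (left out, the last holds). Time passes only in rows, so rows that repeat a pose let the fingers close. It gives the time, the measured TCP pose, the force, the opening and the grip force at its end, in the units of the state.
- env.get_state(): the state, without advancing time (a new reading comes with each control period).
- env.read_camera(name): name is "scene" or "top" or "wrist"; returns a dict with "pixels" (420x560x3 uint8, red, green, blue), "camera_matrix" (3x3 intrinsics, pixels), "rvec" (rotation vector, rad) and "tvec" (3), from world to camera coordinates, as OpenCV has them. Camera axes: x right, y down, z forward; pixel columns grow to the right and rows downward; lengths in m; the calibration is good to about 2 mm. A picture is of the moment at which its call begins. There is no depth.
- env.hand_in(): hands the job in; it is judged then, once.
The state is a dict: "clock": time; "joint_pos": joint angles; "qvel": joint speeds; "tau": joint torques, N m; "tcp_pos": TCP position; "orientation": TCP orientation; "wrist_force": force on the tool from outside, world axes, zero at the start; "ft_torque": the same for the moment, N m; "finger_gap": finger opening in m; "grip_force": force on a finger pad.
Only numpy, scipy, OpenCV 4.12 (cv2) and the standard library are available. Lean on these libraries where they do the work, as an engineer would, in place of code of your own. Each camera call takes 0.05 s, during which the arm holds its last target. There are 200 camera calls.

## Task

Get the chain-lube can ready for spraying: lift the loose red cap off the can and clip it into the sloping cap holder, mouth downhill. The clip may be set anywhere along its bed, so feel for it: push the green spring plate back with the cap to its stop, so that the closed end drops behind the yellow lip and the spring holds it. Leave the can standing, the other things alone, and press the holder with less than 40 N.

Things in the scene. Friction and masses are not known exactly. Their poses are not given: they have to be found in the camera images.
- can: Spray can, blue with a yellow band, loose, upright on the shelf; 52 mm diameter, flat shoulder at 100 mm height. Under the cap: a steel dome 33 mm diameter up to 115 mm and a white nozzle 12 mm diameter up to 129 mm. Origin: centre of its underside, z up.
- cap: Loose red plastic cap, a plain cup 42 mm outer diameter, 36 mm inner, 50 mm long, 35 g; it sits mouth down on the can's shoulder, just resting over the dome. Origin: centre of the mouth; its z axis runs from mouth to closed end.
- cap_top (a point): Centre of the outside face of the cap's closed end, 50 mm from the mouth along the cap's z.
- holder: The fixed cap holder as a whole, 125 mm high: dark steel foot 130 x 80 x 8 mm (35 mm behind to 95 mm ahead of the origin along its x), two stems, the sloping bed, and the clip clamped on it. Origin: on the work surface, 100 mm straight below the cradle's origin. x: the level direction in which the bed runs downhill, roughly away from the robot.
- cradle: Fixed bed of the holder; the clip is clamped on it, anywhere up to 9 mm up- or downhill of its middle setting, a shift s that is not reported. x: downhill, 40 degrees below level; y level; z square to both, up. The x axis is the centre line of a clipped cap. The clip's two 8 mm rods along x at y = +-14, z = -20.7 mm carry the cap; nothing stands beside it above z = -16 mm.
- sprocket: Bystander: steel rear sprocket lying flat, 164 mm diameter, 10 mm high. Origin: centre, underside.
- bowl: Bystander: white ceramic bowl with nuts, 100 mm diameter, 42 mm high. Origin: centre, underside.
- valve_tool: Bystander: silver valve stem tool lying flat along its x, 108 mm long, 28 mm wide, 12 mm high. Origin: centre, underside.
- plug_box: Bystander: blue plastic spark plug box 40 x 95 x 40 mm. Origin: centre, underside.
- clip_mid (a point): Origin of the cradle, once more: in the middle setting (s = 0) the inner face of the clip's yellow lip lies here. The lip is 22 mm wide, fills cradle x from s - 5 to s mm and its top is at z = -14 mm, 7 mm up over the underside of a seated cap. Clipped cap: closed end at x = s, mouth at x = s + 50 mm.
- plate_mid (a point): Point of the cradle at x = 40 mm: in the middle setting the uphill face of the free green spring plate lies here. It is at x = s + 40 mm free, s + 50 mm with a cap clipped, s + 52.5 mm at its hard stop, only 2.5 mm more than the cap's length. 34 mm wide, z from -16.5 to +5.5 mm. Spring about 2 N free, 5 N clipped, 5.5 N at the stop; then it is rigid.

How it is judged:
On the way, in this order (a step that is already met when the one before it is completed fails the run):
1. the cap is lifted off: its mouth is at least 35 mm above the can's shoulder while the can still stands upright (z of cap in the frame of can above 0.135 m and angle between can's own z axis and vertical below 0.1 rad), for 0.2 s.
2. the cap, over the cradle with its mouth downhill, is pushed against the holder's spring with more than 4 N (contact force between cap and holder above 4 N and x of cap in the frame of cradle above 0.035 m and z of cap in the frame of cradle below 0.025 m and angle between the z axis of cap and the x axis of cradle, either way round below 0.3 rad), for 0.1 s.
At the end, for the whole second after the job is handed in: The cap lies still and released, clipped between plate and lip: mouth downhill, both ends within 3 mm (z) and 4 mm (y) of the cradle's x axis, axis within 0.12 rad of it, closed end within 12 mm of clip_mid along x, held by the spring (over 3 N). The can stands upright within 30 mm of its start (x of cap_top in the frame of cradle between -0.012 and 0.012 m and z of cap_top in the frame of cradle between -0.003 and 0.003 m and y of cap_top in the frame of cradle between -0.004 and 0.004 m and x of cap in the frame of cradle between 0.038 and 0.062 m and z of cap in the frame of cradle between -0.003 and 0.003 m and y of cap in the frame of cradle between -0.004 and 0.004 m and angle between the z axis of cap and the x axis of cradle, either way round below 0.12 rad and contact force between cap and holder above 3 N and linear speed of each of cap, can below 0.02 m/s and angle between can's own z axis and vertical below 0.05 rad and height (world z) of can below 0.004 m and distance of can from where it was at the start of the episode below 0.03 m); the robot touches nothing.
It fails at once if the can is tipped by more than 0.3 rad (angle between can's own z axis and vertical above 0.3 rad).
It fails at once if the holder is pressed with more than 40 N, by the cap or by the robot (contact force between any of cap, the arm, the fingers and holder above 40 N).
It fails at once if a bystander (sprocket, bowl, valve tool or plug box) is moved by more than 20 mm (distance of any of sprocket, bowl, valve_tool, plug_box from where it was at the start of the episode above 0.02 m).
It also fails if it takes over 43 s, if anything falls off the work surface, if the arm or the gripper's body presses on something with over 40 N, if the wrist force passes 120 N, or if a joint passes its speed limit or range.

## Working session

There is one attempt and no reset: what is moved stays moved. The work goes in short steps, Python scripts to look and compute and a tool call to move; the robot and the scene stay as the last step left them, time stands still between calls to the robot, and variables do not carry over. Pictures are saved under pics/ and viewed, at most 10 in all, crops included, and the job is handed in when it is done.

Besides the shell and the picture viewer there is one more tool, called as name(argument=value, ...) on one line, values as JSON. move_arm: Moves the arm, as the interface text tells. Its arguments: {"type":"object","properties":{"moves":{"type":"array"},"newtons":{"type":"number"}},"required":["moves"]}

```bash
ls; mkdir -p pics
cat > h.py <<'E'
import numpy as np, cv2
from workcell import env
def cam(n):
    r=env.read_camera(n); R,_=cv2.Rodrigues(np.array(r["rvec"],float)); return r["pixels"],np.array(r["camera_matrix"],float),R,np.array(r["tvec"],float).ravel()
def ray(c,uv):
    _,K,R,t=c; d=R.T@np.linalg.inv(K)@np.array([uv[0],uv[1],1.]); return -R.T@t,d/np.linalg.norm(d)
def onz(c,uv,z):
    o,d=ray(c,uv); return o+d*(z-o[2])/d[2]
def tri(*ps):
    A=np.zeros((3,3));b=np.zeros(3)
    for c,uv in ps:
        o,d=ray(c,uv);P=np.eye(3)-np.outer(d,d);A+=P;b+=P@o
    p=np.linalg.solve(A,b); return p,[np.linalg.norm((np.eye(3)-np.outer(d,d))@(p-o)) for o,d in (ray(*q) for q in ps)]
def proj(c,p):
    _,K,R,t=c; q=K@(R@np.array(p)+t); return q[:2]/q[2]
E
python3 - <<'E'
from h import *
for n in("scene","top"):
    c=cam(n); cv2.imwrite(f"pics/{n}0.png",cv2.cvtColor(c[0],cv2.COLOR_RGB2BGR)); np.savez(f"pics/{n}0.npz",*c)
    hsv=cv2.cvtColor(c[0],cv2.COLOR_RGB2HSV)
    print(n,-c[2].T@c[3])
    for k,lo,hi in(("red",(0,150,70),(6,255,255)),("yel",(22,140,90),(34,255,255)),("grn",(45,100,50),(80,255,255)),("blue",(100,120,50),(125,255,255))):
        m=cv2.inRange(hsv,lo,hi); N,_,st,ce=cv2.connectedComponentsWithStats(m)
        for i in range(1,N):
            if st[i,4]>25: print(k,st[i],ce[i].round(1))
print(env.get_state()["orientation"])
E
```

```text
pics
scene [ 1.58821494 -0.36826695  0.78330953]
red [351 181  16  22 269] [358.7 191.3]
blue [370   0  52  24 486] [395.    9.4]
blue [503  77  13  23 166] [508.8  87.6]
blue [349 200  17  13 128] [356.7 207.3]
blue [346 224  16   9  84] [353.7 228.5]
blue [103 238  40  23 673] [122.7 248.9]
top [ 0.47216122 -0.00576233  1.00744311]
red [163 167  21  20 302] [172.5 176.9]
blue [174 174  15  17  64] [183.8 184.8]
blue [417 201  34  29 496] [434.2 215.1]
[-8.09739106e-04  9.89007935e-01  1.47860231e-01  3.49085118e-09]
```

View pics/scene0.png

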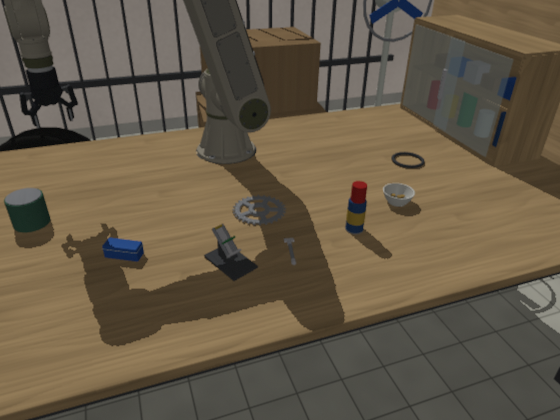

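View pics/top0.png

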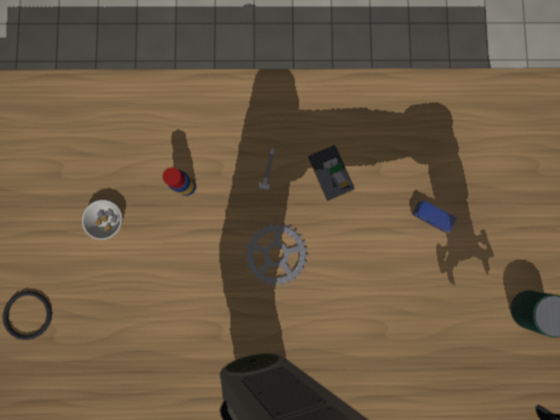

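Scene: red cap at (359,191), holder foot at (230,262), green plate at about (230,240). Top: cap at (172,177), holder at (331,172), yellow lip near (342,183). Next I measure these and enlarge the holder.

Run:
```python
from h import *
C={}
for n in("scene","top"):
    d=np.load(f"pics/{n}0.npz"); C[n]=[d[f"arr_{i}"] for i in range(4)]
s,t=C["scene"],C["top"]
# cap: top disc in the top view: circle; find bounds
hsv=cv2.cvtColor(t[0],cv2.COLOR_RGB2HSV); m=cv2.inRange(hsv,(0,150,70),(6,255,255))
print("cap tri",tri((s,(358.7,191.3)),(t,(172.5,176.9))))
print("cap disc @.15",onz(t,(172.5,176.5),.15))
a=s[0][215:285,195:270]; b=t[0][138:208,295:370]
im=np.hstack([cv2.resize(x,None,fx=5.3,fy=5.3,interpolation=cv2.INTER_CUBIC) for x in(a,b)])
cv2.imwrite("pics/hold.png",cv2.cvtColor(im,cv2.COLOR_RGB2BGR)); print(im.shape)
# foot from top: dark grey (low saturation)
h=cv2.cvtColor(b,cv2.COLOR_RGB2HSV)
for x,c,off,rng in((b,t,(295,138),None),(a,s,(195,215),None)):
    h=cv2.cvtColor(x,cv2.COLOR_RGB2HSV); mm=((h[...,1]<70)|((h[...,0]>35)&(h[...,0]<95)&(h[...,1]>60))).astype(np.uint8)
    mm=cv2.morphologyEx(mm,cv2.MORPH_CLOSE,np.ones((5,5)))
    cs=max(cv2.findContours(mm,0,1)[0],key=cv2.contourArea); q=cv2.boxPoints(cv2.minAreaRect(cs))+off
    print(q.round(1).tolist()); print([onz(c,p,.008)[:2].round(4).tolist() for p in q])
```

```text
cap tri (array([0.62792707, 0.22691443, 0.12800995]), [np.float64(0.0019865549161614702), np.float64(0.0019865549161615773)])
cap disc @.15 [0.62571393 0.22299096 0.15      ]
(371, 796, 3)
[[307.6, 155.9], [334.5, 144.0], [354.3, 188.3], [327.4, 200.3]]
[[0.704, -0.0941], [0.7359, -0.1659], [0.6169, -0.2151], [0.5858, -0.1438]]
[[195.0, 246.0], [219.5, 221.5], [260.5, 262.5], [236.0, 287.0]]
[[0.5726, -0.2324], [0.4789, -0.1415], [0.6962, -0.0848], [0.7655, -0.1697]]
```

View pics/hold.png

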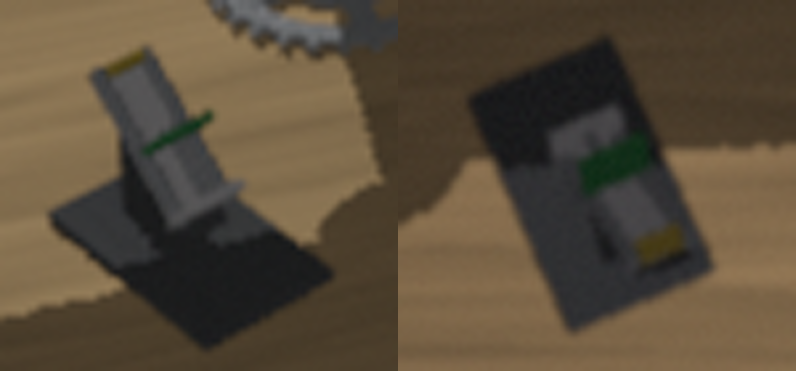

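The foot's centre line and the yellow lip (645–685, 228–262 in the right crop) give holder yaw ≈ 22.7° and origin ≈ (0.634, −0.166). I move over the holder for a wrist view.

move_arm(moves=[0.43,0.37,0.13,0.1,0.085,0.43,0.37,0.13,0.1,0.085,0.43,0.37,0.13,0.1,0.085,0.43,0.37,0.13,0.1,0.085,0.43,0.37,0.13,0.1,0.085,0.43,0.37,0.13,0.1,0.085,0.43,0.37,0.13,0.1,0.085,0.43,0.37,0.13,0.1,0.085,0.43,0.37,0.13,0.1,0.085,0.43,0.37,0.13,0.1,0.085,0.43,0.37,0.13,0.1,0.085,0.43,0.37,0.13,0.1,0.085])

```text
clock: 1.1
tcp_pos: [0.5387, -0.2302, 0.3136]
orientation: [-0.0, 0.98, 0.197, -0.0]
wrist_force: [0.5, -1.1, -0.6]
finger_gap: 0.085
grip_force: 0.0
```

move_arm(moves=[0.05,0.04,0.015,0,0.085,0.05,0.04,0.015,0,0.085,0.05,0.04,0.015,0,0.085,0.05,0.04,0.015,0,0.085])

```text
clock: 1.43
tcp_pos: [0.5884, -0.1909, 0.3275]
orientation: [-0.0, 0.98, 0.198, -0.001]
wrist_force: [0.0, -0.4, -0.5]
finger_gap: 0.085
grip_force: 0.0
```

Run:
```python
from h import *
c=cam("wrist"); cv2.imwrite("pics/w1.png",cv2.cvtColor(c[0],cv2.COLOR_RGB2BGR)); np.savez("pics/w1.npz",*c)
s=env.get_state();print(s["tcp_pos"],s["orientation"],-c[2].T@c[3],c[2][2])
```

```text
[ 0.58750224 -0.19177255  0.32752217] [-2.21028693e-04  9.80275067e-01  1.97636519e-01 -7.41932886e-04] [ 0.65778243 -0.16053407  0.49904817] [-0.27293412 -0.11617566 -0.95499224]
```

View pics/w1.png

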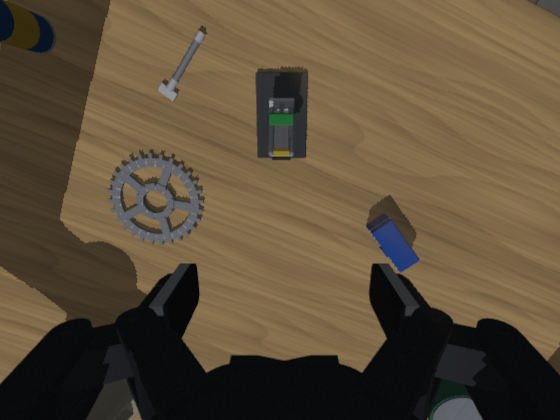

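Wrist view: foot corners around (257,70)–(307,158), yellow lip at (282,153), green plate at (281,119); the can is cut off at top left. On to the cap.

move_arm(moves=[-0.03,0.38,0,0,0.085,-0.03,0.38,0,0,0.085,-0.03,0.38,0,0,0.085,-0.03,0.38,0,0,0.085,-0.03,0.38,0,0,0.085,-0.03,0.38,0,0,0.085,-0.03,0.38,0,0,0.085,-0.03,0.38,0,0,0.085,-0.03,0.38,0,0,0.085,-0.03,0.38,0,0,0.085,-0.03,0.38,0,0,0.085,-0.03,0.38,0,0,0.085])

```text
clock: 2.48
tcp_pos: [0.5573, 0.1867, 0.3282]
orientation: [0.0, 0.98, 0.197, -0.0]
wrist_force: [0.6, -0.4, 0.5]
finger_gap: 0.085
grip_force: 0.0
```

Run:
```python
from h import *
c=cam("wrist"); cv2.imwrite("pics/w2.png",cv2.cvtColor(c[0],cv2.COLOR_RGB2BGR)); np.savez("pics/w2.npz",*c)
s=env.get_state();print(s["tcp_pos"],s["orientation"],s["qvel"].__str__())
h=cv2.cvtColor(c[0],cv2.COLOR_RGB2HSV); m=cv2.inRange(h,(0,150,50),(6,255,255))
cs=max(cv2.findContours(m,0,1)[0],key=cv2.contourArea); print(cv2.boundingRect(cs),cv2.minEnclosingCircle(cs),cv2.contourArea(cs))
w1=np.load("pics/w1.npz"); w1=[w1[f"arr_{i}"] for i in range(4)]
h=cv2.cvtColor(w1[0],cv2.COLOR_RGB2HSV)[:200,230:330]
m=((h[...,1]<80)|((h[...,0]>40)&(h[...,0]<95))).astype(np.uint8); 
m|=cv2.inRange(h,(20,140,60),(34,255,255))//255
m=cv2.morphologyEx(m,cv2.MORPH_OPEN,np.ones((3,3)))
k=max(cv2.findContours(m,0,1)[0],key=cv2.contourArea); r=cv2.minAreaRect(k); q=cv2.boxPoints(r)+(230,0); print(q.round(1).tolist())
P=np.array([onz(w1,p,.008) for p in q]); print(P.round(4).tolist())
for n,lo,hi in(("yel",(20,120,60),(34,255,255)),("grn",(45,100,40),(85,255,255))):
    m=cv2.inRange(h,lo,hi); k=max(cv2.findContours(m,0,1)[0],key=cv2.contourArea); print(n,cv2.boundingRect(k),(cv2.boxPoints(cv2.minAreaRect(k))+(230,0)).round(1).tolist())
```

```text
[0.55751691 0.18610958 0.32823219] [ 3.83416396e-04  9.80562614e-01  1.96205790e-01 -3.16202985e-04] [-1.82824416e-02  9.03386488e-05  3.98401837e-03  7.17092001e-04
  3.75527836e-03  1.32395545e-03]
(259, 97, 35, 37) ((276.32208251953125, 115.29754638671875), 18.310199737548828) 957.0
[[256.0, 72.0], [307.0, 72.0], [307.0, 159.0], [256.0, 159.0]]
[[0.7042, -0.0953, 0.008], [0.7345, -0.1666, 0.008], [0.6149, -0.2206, 0.008], [0.5821, -0.1431, 0.008]]
yel (43, 149, 16, 8) [[273.0, 149.0], [288.0, 149.0], [288.0, 156.0], [273.0, 156.0]]
grn (39, 113, 25, 13) [[269.0, 113.0], [293.0, 113.0], [293.0, 125.0], [269.0, 125.0]]
```

View pics/w2.png

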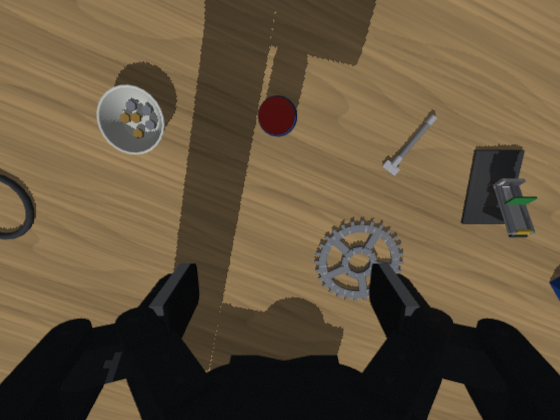

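Wrist view 2: cap disc straight below at (276.5,115.5), holder at right with lip at (518,233) and plate at (520,200).

Run:
```python
from h import *
def L(n):
    d=np.load(f"pics/{n}.npz"); return [d[f"arr_{i}"] for i in range(4)]
w1,w2,s,t=map(L,("w1","w2","scene0","top0"))
e=(276.6,115.4)
print("cap",onz(w2,e,.15),tri((w2,e),(t,(172.5,176.5))),tri((w2,e),(s,(359.5,185))))
h=cv2.cvtColor(w2[0],cv2.COLOR_RGB2HSV); ys=[]
M={}
for n,c in(("w1",w1),("w2",w2),("s",s),("t",t)):
    h=cv2.cvtColor(c[0],cv2.COLOR_RGB2HSV); box={"w1":(230,330,0,200),"w2":(480,548,140,245),"s":(200,260,220,275),"t":(305,365,140,205)}[n]
    for k,lo,hi in(("yel",(18,110,40),(34,255,255)),("grn",(45,100,30),(85,255,255))):
        sub=h[box[2]:box[3],box[0]:box[1]].copy(); m=cv2.inRange(sub,lo,hi)
        if k=="yel": m&=cv2.inRange(sub,(18,160,40),(34,255,255))
        N,_,st,ce=cv2.connectedComponentsWithStats(m)
        if N<2: print(n,k,"none"); continue
        i=1+np.argmax(st[1:,4]); M[n,k]=ce[i]+(box[0],box[2]); print(n,k,st[i][2:],M[n,k].round(1))
for k in("yel","grn"):
    v=[(c,M[n,k]) for n,c in(("w1",w1),("w2",w2),("s",s),("t",t)) if (n,k) in M]; print(k,tri(*v),tri(*v[:2]))
o=np.array([.6308,-.1683,.1]);y=np.radians(22.8);c4,s4=np.cos(np.radians(40)),np.sin(np.radians(40))
X=np.array([np.cos(y)*c4,np.sin(y)*c4,-s4]);Z=np.array([np.cos(y)*s4,np.sin(y)*s4,c4]);Y=np.cross(Z,X)
for k in("yel","grn"):
    v=[(c,M[n,k]) for n,c in(("w1",w1),("w2",w2),("s",s),("t",t)) if (n,k) in M]; p=tri(*v)[0]-o; print(k,"cradle",p@X,p@Y,p@Z)
```

```text
cap [0.62738208 0.22548114 0.15      ] (array([0.62745175, 0.22568629, 0.14002884]), [np.float64(5.936338377331421e-05), np.float64(5.9363383773268746e-05)]) (array([0.62728049, 0.22536026, 0.14763711]), [np.float64(0.00020731110143932377), np.float64(0.00020731110143928555)])
w1 yel [ 15   7 103] [281.  151.9]
w1 grn [ 25  13 298] [280.9 118.6]
w2 yel [16  5 65] [523.2 231.8]
w2 grn [ 32   8 176] [520.9 200.2]
s yel [6 4 8] [218.4 226.4]
s grn [13  7 17] [228.3 239.8]
t yel [ 7  4 17] [344.1 183.7]
t grn [14 11 82] [335.6 168.3]
yel (array([ 0.61684032, -0.17371754,  0.08983118]), [np.float64(0.0002533895639430277), np.float64(0.00033465233981328407), np.float64(0.00023309768347135209), np.float64(0.00042186427355496247)]) (array([ 0.61702969, -0.1739553 ,  0.08967722]), [np.float64(0.0001384470831575206), np.float64(0.00013844708315739653)])
grn (array([ 0.65737062, -0.15734363,  0.07154394]), [np.float64(0.000669675676145679), np.float64(0.00027402741868126195), np.float64(0.0009479527091915504), np.float64(0.0006159037196485056)]) (array([ 0.65720444, -0.15683468,  0.07181378]), [np.float64(0.00029442075723143304), np.float64(0.00029442075723182395)])
yel cradle -0.004929993792312557 0.0004153618410754516 -0.017411205842059466
grn cradle 0.04030750416858226 -0.00019625166279614833 -0.003324735794354383
```

move_arm(moves=[0.07,0.039,-0.1,0,0.085,0.07,0.039,-0.1,0,0.085,0.07,0.039,-0.1,0,0.085,0.07,0.039,-0.1,0,0.085,0.07,0.039,-0.1,0,0.085,0.07,0.039,-0.1,0,0.085])

```text
clock: 3.03
tcp_pos: [0.6276, 0.2248, 0.2287]
orientation: [0.0, 0.981, 0.196, -0.001]
wrist_force: [-0.1, 0.2, 0.6]
finger_gap: 0.0849
grip_force: 0.0
```

move_arm(moves=[0,0,-0.04,0,0.085,0,0,-0.08,0,0.085,0,0,-0.098,0,0.085,0,0,-0.098,0,0.085,0,0,-0.098,0,0.06,0,0,-0.098,0,0.05,0,0,-0.098,0,0.04,0,0,-0.098,0,0.03,0,0,-0.098,0,0.03,0,0,-0.098,0,0.03,0,0,-0.098,0,0.03], newtons=25)

```text
clock: 3.95
tcp_pos: [0.6278, 0.2271, 0.1309]
orientation: [0.0, 0.98, 0.197, 0.0]
wrist_force: [-0.5, 0.0, -1.4]
finger_gap: 0.03
grip_force: 0.0
```

Run:
```python
from h import *
c=cam("wrist");s=cam("scene")
im=np.hstack([cv2.resize(c[0],(400,300)),cv2.resize(s[0][140:260,290:450],(400,300),interpolation=cv2.INTER_CUBIC)])
cv2.imwrite("pics/g1.png",cv2.cvtColor(im,cv2.COLOR_RGB2BGR))
print(env.get_state())
```

```text
{'clock': 4.05, 'joint_pos': array([ 2.27033807e-01,  5.19998120e-01,  1.84277114e-01,  1.23510488e+00,
       -9.39460872e-05,  2.97168303e+00]), 'qvel': array([ 0.00073411,  0.00290245, -0.00237357,  0.00011957,  0.00035648,
       -0.00088583]), 'tau': array([-1.01507737e-02, -5.90354240e+01,  2.96460646e+01,  2.15561136e-03,
       -9.42076367e-04, -1.14833015e-04]), 'tcp_pos': array([0.62757103, 0.2270546 , 0.13045097]), 'orientation': array([ 4.73759051e-05,  9.80369056e-01,  1.97171277e-01, -1.34300573e-05]), 'wrist_force': array([-0.4205775 , -0.00559242, -0.23513671]), 'ft_torque': array([-0.01855646, -0.01930243,  0.00434995]), 'grip_force': 0.0, 'finger_gap': 0.02965420126564592}
```

View pics/g1.png

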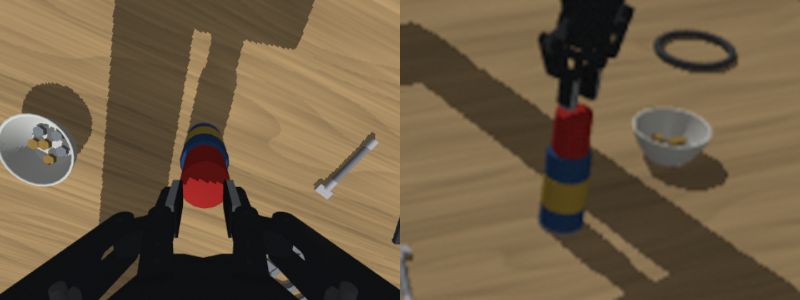

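Run:
```python
from h import *
c=cam("wrist");s=cam("scene");t=cam("top"); k=400/560
T=env.get_state()["tcp_pos"]
for n,p in(("captop",(.6274,.2255,.15)),("tip",T-[0,0,.008]),("tcp",T),("capmouth",(.6274,.2255,.1))): print(n,proj(c,p),proj(c,p)*k,proj(s,p))
for n,cc in(("w",c),("s",s),("t",t)):
    h=cv2.cvtColor(cc[0],cv2.COLOR_RGB2HSV); m=cv2.inRange(h,(0,150,50),(6,255,255)); k=max(cv2.findContours(m,0,1)[0],key=cv2.contourArea); print(n,cv2.boundingRect(k),cv2.minAreaRect(k))
```

```text
captop [287.62460294 260.09227425] [205.44614496 185.7801959 ] [359.73599796 184.27795869]
tip [285.02103566 239.93078169] [203.58645404 171.37912978] [359.13432492 192.83038578]
tcp [285.08667666 244.87149278] [203.63334047 174.90820913] [359.45004371 190.3664825 ]
capmouth [286.69288875 228.91465449] [204.78063482 163.51046749] [357.77442187 199.6657315 ]
w (253, 203, 69, 89) ((287.1651916503906, 247.4683380126953), (66.51317596435547, 87.08982849121094), 15.708637237548828)
s (351, 182, 16, 21) ((358.5, 192.0), (20.0, 15.0), 90.0)
t (163, 173, 21, 14) ((173.0, 179.5), (13.0, 20.0), 90.0)
```

move_arm(moves=[0,0,0,0,0.02,0,0,0,0,0.02,0,0,0,0,0.02,0,0,0,0,0.02])

```text
clock: 4.53
tcp_pos: [0.6276, 0.227, 0.1303]
orientation: [0.0, 0.98, 0.197, -0.0]
wrist_force: [0.1, -0.1, 0.0]
finger_gap: 0.0197
grip_force: 0.0
```

Run:
```python
from h import *
c=cam("wrist");s=cam("scene")
print(env.get_state())
im=np.hstack([c[0][140:380,90:470],cv2.resize(s[0][155:215,320:415],(380,240),interpolation=cv2.INTER_CUBIC)])
cv2.imwrite("pics/g2.png",cv2.cvtColor(im,cv2.COLOR_RGB2BGR))
```

```text
{'clock': 4.6333, 'joint_pos': array([ 2.26916884e-01,  5.19972899e-01,  1.84120018e-01,  1.23495935e+00,
       -9.79150588e-05,  2.97169082e+00]), 'qvel': array([ 0.00300421, -0.00038788,  0.00074622, -0.00016648,  0.00159917,
        0.00199283]), 'tau': array([ 2.03464915e-03, -5.88115382e+01,  2.95302397e+01,  1.94323249e-03,
       -1.55416665e-04,  1.72494083e-06]), 'tcp_pos': array([0.62758247, 0.22697639, 0.13040407]), 'orientation': array([ 4.91643697e-05,  9.80381348e-01,  1.97110147e-01, -6.55579798e-06]), 'wrist_force': array([-0.06418448, -0.26978273, -0.47226721]), 'ft_torque': array([-0.00242419, -0.0332515 ,  0.01517161]), 'grip_force': 0.0, 'finger_gap': 0.019658416754270255}
```

View pics/g2.png

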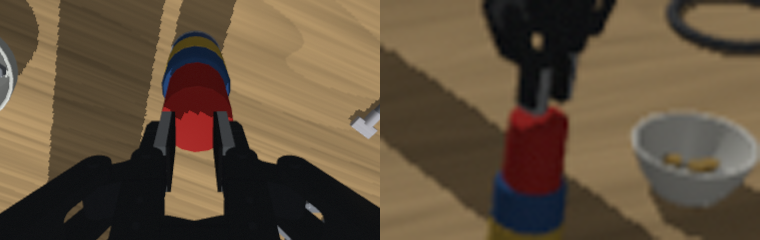

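move_arm(moves=[0,-0.0015,0.005,0,0.085,0,-0.0015,0.005,0,0.085,0,-0.0015,0.005,0,0.085,0,-0.0015,0.005,0,0.085,0,-0.0015,0.005,0,0.085,0,-0.0015,-0.01,0,0.085,0,-0.0015,-0.025,0,0.085,0,-0.0015,-0.025,0,0.085])

```text
clock: 5.3
tcp_pos: [0.6256, 0.225, 0.1022]
orientation: [0.0, 0.98, 0.197, -0.003]
wrist_force: [-0.8, 0.0, -0.8]
finger_gap: 0.085
grip_force: 0.0
```

Run:
```python
from h import *
c=cam("wrist");s=cam("scene")
S=env.get_state();print(S["tcp_pos"],S["wrist_force"],S["finger_gap"])
im=np.hstack([c[0][140:380,90:470],cv2.resize(s[0][155:215,320:415],(380,240),interpolation=cv2.INTER_CUBIC)])
cv2.imwrite("pics/g3.png",cv2.cvtColor(im,cv2.COLOR_RGB2BGR))
```

```text
[0.62691242 0.22535786 0.10485872] [-0.02373779  0.05555419  0.36344279] 0.08493128797343576
```

View pics/g3.png

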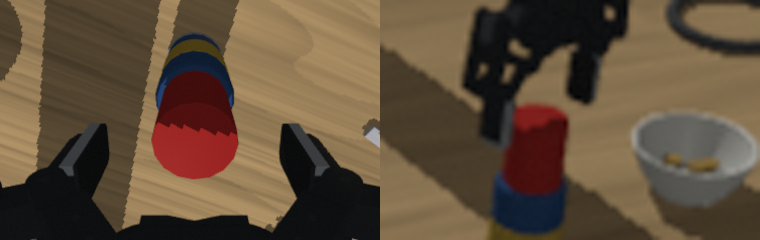

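Fingertips straddle the cap but reach only slightly below its top (they sit about 35 mm higher than the TCP reading implies). I go lower and close.

move_arm(moves=[0,0,-0.013,0,0.085,0,0,-0.013,0,0.085,0,0,-0.013,0,0.06,0,0,-0.013,0,0.045,0,0,-0.013,0,0.035,0,0,-0.013,0,0.03,0,0,-0.013,0,0.03,0,0,-0.013,0,0.03,0,0,-0.013,0,0.03,0,0,-0.013,0,0.03], newtons=25)

```text
clock: 6.23
tcp_pos: [0.6283, 0.2256, 0.0935]
orientation: [0.0, 0.98, 0.197, 0.001]
wrist_force: [0.4, 0.5, 6.0]
finger_gap: 0.0414
grip_force: 25.8
```

move_arm(moves=[0,0,0.01,0,0.03,0,0,0.03,0,0.03,0,0,0.06,0,0.03,0,0,0.09,0,0.03,0,0,0.12,0,0.03,0,0,0.15,0,0.03,0,0,0.15,0,0.03,0,0,0.15,0,0.03,0,0,0.15,0,0.03])

```text
clock: 6.98
tcp_pos: [0.6273, 0.2254, 0.2418]
orientation: [0.0, 0.98, 0.197, -0.0]
wrist_force: [-0.8, 0.5, -0.8]
finger_gap: 0.0415
grip_force: 25.6
```

Run:
```python
from h import *
S=env.get_state();print(S["tcp_pos"],S["wrist_force"],S["finger_gap"],S["orientation"])
def red(c):
    h=cv2.cvtColor(c[0],cv2.COLOR_RGB2HSV); m=cv2.inRange(h,(0,140,50),(7,255,255)); k=max(cv2.findContours(m,0,1)[0],key=cv2.contourArea); M=cv2.moments(k); return np.array([M["m10"],M["m01"]])/M["m00"],cv2.boundingRect(k)
C={n:cam(n) for n in("scene","top","wrist")}
for n in C: print(n,red(C[n]))
s,t=C["scene"],C["top"]
p=tri((s,red(s)[0]),(t,red(t)[0])); print("cap centroid",p)
h=cv2.cvtColor(s[0],cv2.COLOR_RGB2HSV)[170:250,330:380];m=cv2.inRange(h,(100,120,50),(125,255,255)); N,_,st,_=cv2.connectedComponentsWithStats(m); print("can",st[1:]+[330,170,0,0,0])
w=C["wrist"]; im=np.hstack([cv2.resize(w[0],(400,300)),cv2.resize(s[0][90:240,280:480],(400,300),interpolation=cv2.INTER_CUBIC)])
cv2.imwrite("pics/l1.png",cv2.cvtColor(im,cv2.COLOR_RGB2BGR))
```

```text
[0.62728651 0.22539909 0.24179483] [-0.7736029   0.45681308 -0.77726808] 0.04153036573737452 [ 6.55564469e-05  9.80386459e-01  1.97084120e-01 -4.86215009e-04]
scene (array([366.2970297 , 144.55033003]), (356, 132, 18, 23))
top (array([152.61487051, 169.01253133]), (141, 161, 25, 17))
wrist (array([283.84820061, 279.23315497]), (238, 219, 92, 116))
cap centroid (array([0.62065987, 0.23253779, 0.26555565]), [np.float64(0.0015378844141137802), np.float64(0.0015378844141138047)])
can [[349 197  16  16 113]
 [364 199   2   3   5]
 [348 206   2   3   3]
 [346 225   2   2   2]
 [350 226   9   7  46]
 [347 229   2   2   2]]
```

View pics/l1.png

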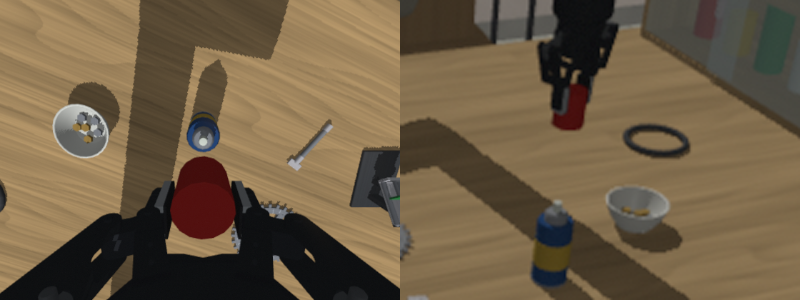

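Scene and wrist show the cap in the fingers, and the can standing with dome and nozzle bare. On to the holder.

move_arm(moves=[0.015,-0.389,0,0,0.03,0.015,-0.389,0,0,0.03,0.015,-0.389,0,0,0.03,0.015,-0.389,0,0,0.03,0.015,-0.389,0,0,0.03,0.015,-0.389,0,0,0.03,0.015,-0.389,0,0,0.03,0.015,-0.389,0,0,0.03,0.015,-0.389,0,0,0.03,0.015,-0.389,0,0,0.03,0.015,-0.389,-0.03,0,0.03,0.015,-0.389,-0.06,0,0.03])

```text
clock: 8.13
tcp_pos: [0.6434, -0.1658, 0.1824]
orientation: [0.001, 0.981, 0.196, 0.001]
wrist_force: [0.1, -0.7, -0.3]
finger_gap: 0.0413
grip_force: 25.7
```

move_arm(moves=[0,0,-0.02,0,0.03,0,0,-0.04,0,0.03,0,0,-0.05,0,0.03,0,0,-0.05,0,0.03,0,0,-0.05,0,0.03], newtons=20)

```text
clock: 8.55
tcp_pos: [0.6421, -0.163, 0.1319]
orientation: [-0.0, 0.98, 0.197, -0.001]
wrist_force: [0.5, -0.8, 0.6]
finger_gap: 0.0409
grip_force: 25.7
```

move_arm(moves=[0,0,-0.02,0,0.03,0,0,-0.04,0,0.03,0,0,-0.05,0,0.03,0,0,-0.05,0,0.03,0,0,-0.05,0,0.03])

```text
clock: 8.97
tcp_pos: [0.6428, -0.1635, 0.0831]
orientation: [0.0, 0.98, 0.197, 0.0]
wrist_force: [-0.4, -1.2, 0.6]
finger_gap: 0.0416
grip_force: 25.7
```

move_arm(moves=[0,0,-0.002,0,0.03,0,0,-0.004,0,0.03,0,0,-0.004,0,0.03])

```text
clock: 9.22
tcp_pos: [0.6431, -0.1637, 0.0792]
orientation: [0.0, 0.98, 0.197, 0.001]
wrist_force: [-0.0, -0.1, -0.9]
finger_gap: 0.0417
grip_force: 25.7
```

move_arm(moves=[0,0,-0.002,0,0.03,0,0,-0.003,0,0.03,0,0,-0.003,0,0.03])

```text
clock: 9.47
tcp_pos: [0.643, -0.1637, 0.0758]
orientation: [0.0, 0.98, 0.197, 0.0]
wrist_force: [0.2, 0.4, 1.9]
finger_gap: 0.0417
grip_force: 25.8
```

move_arm(moves=[0,0,-0.001,0,0.03,0,0,-0.002,0,0.03,0,0,-0.002,0,0.03])

```text
clock: 9.72
tcp_pos: [0.6436, -0.1636, 0.0748]
orientation: [0.001, 0.98, 0.197, 0.001]
wrist_force: [-0.2, 1.6, 5.7]
finger_gap: 0.0414
grip_force: 26.1
```

move_arm(moves=[-0.0018,-0.0008,0.001,0,0.03,-0.0037,-0.0015,0.002,0,0.03,-0.0055,-0.0023,0.003,0,0.03,-0.0074,-0.0031,0.004,0,0.03,-0.0074,-0.0031,0.004,0,0.03])

```text
clock: 10.13
tcp_pos: [0.6374, -0.1663, 0.0782]
orientation: [0.0, 0.98, 0.197, 0.002]
wrist_force: [5.7, 2.6, -0.4]
finger_gap: 0.0412
grip_force: 23.8
```

move_arm(moves=[-0.0023,-0.001,0.001,0,0.03,-0.0046,-0.0019,0.001,0,0.03,-0.0069,-0.0029,0.002,0,0.03,-0.0092,-0.0039,0.002,0,0.03,-0.0092,-0.0039,0.002,0,0.03])

```text
clock: 10.55
tcp_pos: [0.6284, -0.1709, 0.0808]
orientation: [0.001, 0.98, 0.197, 0.003]
wrist_force: [5.9, 0.7, 2.9]
finger_gap: 0.0412
grip_force: 19.9
```

move_arm(moves=[-0.0023,-0.001,0.0005,0,0.03,-0.0046,-0.0019,0.001,0,0.03,-0.0069,-0.0029,0.001,0,0.03,-0.0092,-0.0039,0.001,0,0.03,-0.0092,-0.0039,0.001,0,0.03])

```text
clock: 10.97
tcp_pos: [0.6187, -0.1753, 0.0815]
orientation: [0.001, 0.98, 0.197, 0.002]
wrist_force: [5.0, 0.7, 2.9]
finger_gap: 0.0415
grip_force: 20.0
```

```bash
cat >> h.py <<'E'
o=np.array([.6308,-.1683,.1]);_y=np.radians(22.7);c4,s4=np.cos(np.radians(40)),np.sin(np.radians(40))
e=np.array([np.cos(_y),np.sin(_y),0]);X=e*c4-[0,0,s4];Z=e*s4+[0,0,c4];Y=np.cross(Z,X)
def redm(c):
    h=cv2.cvtColor(c[0],cv2.COLOR_RGB2HSV); m=cv2.inRange(h,(0,140,40),(7,255,255))|cv2.inRange(h,(174,140,40),(180,255,255)); N,l,st,ce=cv2.connectedComponentsWithStats(m); i=1+np.argmax(st[1:,4]); return (l==i).astype(np.uint8),ce[i],st[i]
def rep():
    C={n:cam(n) for n in("scene","top","wrist")}; S=env.get_state()
    print("clk",S["clock"],S["tcp_pos"].round(4),"F",S["wrist_force"].round(1),"gap",S["finger_gap"])
    for n in C:
        m,ce,st=redm(C[n]); M=cv2.moments(m); a=.5*np.arctan2(2*M["mu11"],M["mu20"]-M["mu02"]); print(n,ce.round(1),st,"ang",np.degrees(a).round(1))
    p,r=tri(*[(C[n],redm(C[n])[1]) for n in("scene","top")]); d=p-o; print("centroid",p.round(4),"cradle",(d@X).round(4),(d@Y).round(4),(d@Z).round(4),r[0])
    return C
E
python3 - <<'E'
from h import *
C=rep()
# predicted image angle of cap axis in scene for tilts
G=np.array(env.get_state()["tcp_pos"])+[0,0,.044]
for th in(0,15,30,42,50):
    a=np.radians(th); d=-e*np.sin(a)+[0,0,np.cos(a)]
    v=[proj(C[n],G+d*.013)-proj(C[n],G-d*.037) for n in C]; print(th,[(np.degrees(np.arctan2(x[1],x[0])).round(),np.linalg.norm(x).round(1)) for x in v])
m,ce,st=redm(C["wrist"]); k=max(cv2.findContours(m,0,1)[0],key=cv2.contourArea)
print(cv2.approxPolyDP(k,4,True)[:,0].tolist())
E
```

```text
clk 11.1167 [ 0.6187 -0.1752  0.0814] F [ 4.8 -1.1  3. ] gap 0.04131039629338786
scene [220.3 220.2] [213 208  18  24 283] ang 86.4
top [336.4 171.1] [333 166   7  12  47] ang -64.8
wrist [284.  254.6] [ 238  190   92  124 9647] ang -89.3
centroid [ 0.6388 -0.1612  0.1202] cradle -0.0052 0.0034 0.022 0.010639720098750638
0 [(np.float64(-94.0), np.float64(16.2)), (np.float64(-41.0), np.float64(5.3)), (np.float64(89.0), np.float64(46.8))]
15 [(np.float64(-103.0), np.float64(18.2)), (np.float64(15.0), np.float64(6.2)), (np.float64(89.0), np.float64(66.7))]
30 [(np.float64(-110.0), np.float64(19.4)), (np.float64(40.0), np.float64(10.1)), (np.float64(90.0), np.float64(83.1))]
42 [(np.float64(-116.0), np.float64(19.6)), (np.float64(50.0), np.float64(13.5)), (np.float64(90.0), np.float64(93.0))]
50 [(np.float64(-120.0), np.float64(19.4)), (np.float64(54.0), np.float64(15.5)), (np.float64(90.0), np.float64(97.8))]
[[261, 194], [247, 211], [241, 304], [271, 313], [320, 308], [329, 300], [321, 207], [298, 191]]
```

Run:
```python
from h import *
C={n:cam(n) for n in("wrist","scene")}; T=np.array(env.get_state()["tcp_pos"])
ph=np.linspace(0,2*np.pi,60); yy=np.cross([0,0,1],e)
for G in(.044,.038):
  for th in(0,10,20,30,40,50):
    a=np.radians(th); d=-e*np.sin(a)+[0,0,np.cos(a)]; n=e*np.cos(a)+[0,0,np.sin(a)]; h=G-.0065; g=T+[0,0,G]; out=[]
    for k in C:
      P=[np.array([proj(C[k],g+d*q+.021*(n*np.cos(p)+yy*np.sin(p))) for p in ph]) for q in(.05-h,-h)]
      out+=[[p.min(0).round().astype(int).tolist(),p.max(0).round().astype(int).tolist()] for p in P]
    print(G,th,out)
```

```text
0.044 0 [[[239, 253], [333, 335]], [[251, 216], [320, 280]], [[208, 207], [225, 216]], [[210, 223], [226, 232]]]
0.044 10 [[[239, 262], [333, 332]], [[250, 208], [320, 268]], [[208, 207], [225, 215]], [[211, 225], [227, 232]]]
0.044 20 [[[240, 272], [332, 329]], [[249, 202], [321, 256]], [[208, 208], [224, 214]], [[213, 226], [229, 232]]]
0.044 30 [[[240, 282], [332, 324]], [[249, 197], [322, 245]], [[208, 208], [223, 214]], [[214, 226], [230, 232]]]
0.044 40 [[[240, 293], [331, 318]], [[247, 194], [323, 234]], [[207, 208], [223, 215]], [[216, 225], [231, 232]]]
0.044 50 [[[241, 304], [331, 312]], [[246, 193], [325, 224]], [[207, 207], [222, 216]], [[217, 224], [232, 232]]]
0.038 0 [[[239, 253], [333, 335]], [[251, 216], [320, 280]], [[208, 207], [225, 216]], [[210, 223], [226, 232]]]
0.038 10 [[[239, 264], [333, 334]], [[250, 210], [320, 269]], [[208, 207], [224, 215]], [[211, 224], [227, 232]]]
0.038 20 [[[240, 276], [332, 332]], [[250, 205], [321, 259]], [[207, 208], [223, 214]], [[212, 225], [228, 232]]]
0.038 30 [[[240, 288], [331, 328]], [[249, 202], [322, 249]], [[207, 208], [223, 214]], [[214, 226], [229, 232]]]
0.038 40 [[[241, 299], [331, 323]], [[248, 200], [323, 239]], [[207, 207], [222, 214]], [[215, 225], [230, 232]]]
0.038 50 [[[242, 310], [330, 316]], [[247, 201], [324, 230]], [[206, 207], [221, 215]], [[216, 224], [231, 232]]]
```

move_arm(moves=[0.0012,0.0005,0.0015,0,0.03,0.0012,0.0005,0.0015,0,0.03,0.006,0.0025,-0.003,0,0.03,0.011,0.0046,-0.0075,0,0.03,0.016,0.0067,-0.012,0,0.03,0.021,0.0088,-0.0165,0,0.03,0.021,0.0088,-0.0165,0,0.03,0.021,0.0088,-0.0165,0,0.03], newtons=45)

```text
clock: 11.88
tcp_pos: [0.6374, -0.1651, 0.0628]
orientation: [-0.0, 0.98, 0.197, -0.001]
wrist_force: [0.9, 0.1, -1.0]
finger_gap: 0.0406
grip_force: 45.4
```

Run:
```python
from h import *
C=rep(); m,ce,st=redm(C["wrist"]); k=max(cv2.findContours(m,0,1)[0],key=cv2.contourArea)
print(cv2.approxPolyDP(k,4,True)[:,0].tolist())
d=env.get_state()["tcp_pos"]-o; print(d@X,d@Y,d@Z)
```

```text
clk 12.0333 [ 0.6376 -0.1655  0.0638] F [-0.5  0.1 -0.5] gap 0.040655730108281427
scene [226.4 229.6] [219 217  18  25 296] ang 82.2
top [330.5 164.8] [328 160   6  10  29] ang -61.3
wrist [284. 255.] [ 239  190   91  125 9614] ang -89.8
centroid [ 0.6575 -0.1508  0.1016] cradle 0.023 0.0059 0.0215 0.010978905403345833
[[262, 194], [247, 211], [241, 304], [277, 314], [320, 308], [329, 295], [319, 205], [291, 190]]
0.028900505152964814 -7.497190300930208e-05 -0.02296185561623746
```

move_arm(moves=[0.0014,0.0006,-0.0013,0,0.03,0.0028,0.0012,-0.0026,0,0.03,0.0042,0.0018,-0.0039,0,0.03,0.0042,0.0018,-0.0039,0,0.03])

```text
clock: 12.37
tcp_pos: [0.642, -0.1638, 0.06]
orientation: [0.0, 0.98, 0.197, -0.0]
wrist_force: [-2.5, -0.4, 1.6]
finger_gap: 0.0404
grip_force: 45.6
```

move_arm(moves=[0.0014,0.0006,-0.0013,0,0.03,0.0028,0.0012,-0.0026,0,0.03,0.0028,0.0012,-0.0026,0,0.03,0.0028,0.0012,-0.0026,0,0.03])

```text
clock: 12.7
tcp_pos: [0.6448, -0.1626, 0.0575]
orientation: [0.0, 0.98, 0.197, -0.0]
wrist_force: [-2.6, -0.2, 2.9]
finger_gap: 0.0403
grip_force: 45.7
```

move_arm(moves=[0.0014,0.0006,-0.0013,0,0.03,0.0028,0.0012,-0.0026,0,0.03,0.0028,0.0012,-0.0026,0,0.03,0.0028,0.0012,-0.0026,0,0.03])

```text
clock: 13.03
tcp_pos: [0.6476, -0.1614, 0.0548]
orientation: [0.0, 0.98, 0.197, -0.0]
wrist_force: [-4.0, -0.1, 4.7]
finger_gap: 0.0408
grip_force: 45.9
```

move_arm(moves=[0.0007,0.0003,-0.0006,0,0.03,0.0014,0.0006,-0.0013,0,0.03,0.0014,0.0006,-0.0013,0,0.03])

```text
clock: 13.28
tcp_pos: [0.6482, -0.1613, 0.0546]
orientation: [0.001, 0.98, 0.197, -0.001]
wrist_force: [-7.8, -1.2, 11.6]
finger_gap: 0.0406
grip_force: 46.4
```

move_arm(moves=[-0.0005,-0.0002,0.0005,0,0.03,-0.0011,-0.0005,-0.0003,0,0.03,-0.0017,-0.0007,-0.001,0,0.03,-0.0023,-0.001,-0.0018,0,0.03,-0.0029,-0.0012,-0.0026,0,0.03,-0.0029,-0.0012,-0.0026,0,0.03])

```text
clock: 13.78
tcp_pos: [0.6471, -0.162, 0.0533]
orientation: [0.001, 0.98, 0.197, 0.002]
wrist_force: [-4.8, 2.0, 13.1]
finger_gap: 0.0404
grip_force: 46.4
```

Run:
```python
from h import *
C=rep(); m,ce,st=redm(C["wrist"]); k=max(cv2.findContours(m,0,1)[0],key=cv2.contourArea)
print(cv2.approxPolyDP(k,3,True)[:,0].tolist())
for n,b in(("scene",(205,250,205,260)),("top",(315,355,145,200)),("wrist",(200,360,120,350))):
    h=cv2.cvtColor(C[n][0],cv2.COLOR_RGB2HSV)[b[2]:b[3],b[0]:b[1]]
    for q,lo,hi in(("yel",(18,140,40),(34,255,255)),("grn",(45,100,30),(85,255,255))):
        N,_,st,ce=cv2.connectedComponentsWithStats(cv2.inRange(h,lo,hi))
        for i in range(1,N):
            if st[i,4]>4: print(n,q,st[i]+[b[0],b[2],0,0,0],(ce[i]+[b[0],b[2]]).round(1))
s=C["scene"];w=C["wrist"]
im=np.hstack([cv2.resize(w[0][110:350,170:400],(400,417)),cv2.resize(s[0][195:265,190:257],(400,417),interpolation=cv2.INTER_CUBIC)])
cv2.imwrite("pics/p1.png",cv2.cvtColor(im,cv2.COLOR_RGB2BGR))
T=env.get_state()["tcp_pos"]
for nm,p in(("lip",o+X*-.0025+Z*-.014),("lipL",o+Y*.011+Z*-.014),("plate",o+X*.0525+Z*-.005)): print(nm,proj(w,p).round(1),proj(s,p).round(1))
```

```text
clk 13.9333 [ 0.6471 -0.162   0.0533] F [-4.9  1.3 14.3] gap 0.04041036516091545
scene [228.8 234.4] [221 222  18  25 296] ang 83.4
top [328.4 161. ] [326 157   5   9  25] ang -68.4
wrist [283.9 255. ] [ 239  190   91  125 9627] ang -90.0
centroid [ 0.6685 -0.1474  0.0935] cradle 0.037 0.0047 0.0226 0.011270196037704374
[[262, 194], [247, 211], [241, 304], [277, 314], [304, 313], [326, 305], [329, 294], [319, 205], [306, 194], [291, 190]]
wrist yel [264 321  40  10 395] [283.5 325.4]
lip [284.5 321.8] [219.1 226.8]
lipL [264.1 316.9] [223. 226.]
plate [284.5 220.2] [230.8 244.1]
```

View pics/p1.png

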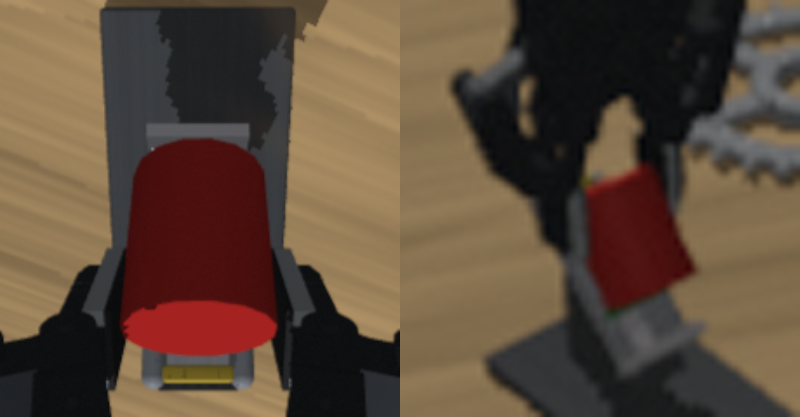

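Last view: the closed end is just past the yellow lip (lip at (197,375), rods visible between), with the cap about 5° short of the slope. I lower the closed end with a softer grip.

move_arm(moves=[-0.0004,-0.0002,0.0003,0,0.03,-0.0004,-0.0002,0.0003,0,0.03,-0.001,-0.0004,-0.0005,0,0.03,-0.0016,-0.0006,-0.0012,0,0.03,-0.0022,-0.0009,-0.002,0,0.03,-0.0022,-0.0009,-0.002,0,0.03], newtons=20)

```text
clock: 14.43
tcp_pos: [0.6452, -0.1627, 0.0511]
orientation: [0.0, 0.98, 0.197, 0.002]
wrist_force: [-4.1, 1.6, 12.0]
finger_gap: 0.041
grip_force: 46.4
```

```bash
cat >> h.py <<'E'
def wr():
    C=cam("wrist"); m,ce,st=redm(C); k=max(cv2.findContours(m,0,1)[0],key=cv2.contourArea)
    print(st.tolist(),cv2.approxPolyDP(k,3,True)[:,0].tolist())
    h=cv2.cvtColor(C[0],cv2.COLOR_RGB2HSV)[120:400,200:360]
    N,_,s2,c2=cv2.connectedComponentsWithStats(cv2.inRange(h,(18,140,40),(34,255,255)))
    print([ (s2[i]+[200,120,0,0,0]).tolist() for i in range(1,N) if s2[i,4]>8])
    S=env.get_state(); d=S["tcp_pos"]-o; F=S["wrist_force"]; print(S["clock"],"T cradle",(d@X).round(4),(d@Y).round(4),(d@Z).round(4),"F",(F@X).round(1),(F@Y).round(1),(F@Z).round(1),S["finger_gap"],S["grip_force"])
E
python3 -c "
from h import *
wr()"
```

```text
[239, 190, 91, 125, 9624] [[262, 194], [247, 211], [241, 304], [278, 314], [320, 308], [328, 303], [319, 205], [310, 196], [291, 190]]
[[263, 320, 41, 11, 428]]
14.4833 T cradle 0.0433 -0.0005 -0.0275 F -10.4 3.9 6.9 0.04116504141641781 46.40096917748451
```

move_arm(moves=[-0.0004,-0.0002,0.0004,0,0.03,-0.0007,-0.0003,0.0006,0,0.03,-0.0013,-0.0005,-0.0001,0,0.03,-0.0019,-0.0008,-0.0009,0,0.03,-0.0025,-0.001,-0.0017,0,0.03,-0.0025,-0.001,-0.0017,0,0.03], newtons=20)

```text
clock: 14.98
tcp_pos: [0.6447, -0.163, 0.0507]
orientation: [0.0, 0.98, 0.198, 0.004]
wrist_force: [-1.2, 4.6, 15.7]
finger_gap: 0.0405
grip_force: 46.5
```

```bash
python3 -c "
from h import *
wr()"
```

```text
[239, 190, 91, 124, 9630] [[261, 194], [247, 210], [241, 304], [272, 313], [306, 312], [327, 304], [320, 206], [314, 198], [297, 191]]
[[263, 319, 41, 11, 407]]
15.0333 T cradle 0.0431 -0.0005 -0.0282 F -9.6 4.5 12.3 0.04051273210930425 46.54248776379973
```

move_arm(moves=[0.0003,0.0001,0.001,0,0.03,0.0003,0.0001,0.001,0,0.044,0.0003,0.0001,0.001,0,0.05,0.0003,0.0001,0.001,0,0.06,0.0003,0.0001,0.001,0,0.06])

```text
clock: 15.45
tcp_pos: [0.6415, -0.1638, 0.0473]
orientation: [-0.0, 0.98, 0.197, -0.0]
wrist_force: [0.0, -0.6, 0.5]
finger_gap: 0.0597
grip_force: 0.0
```

```bash
python3 -c "
from h import *
wr();rep()"
```

```text
[233, 217, 98, 133, 11219] [[252, 225], [246, 236], [233, 337], [246, 344], [276, 349], [308, 349], [329, 344], [325, 233], [310, 221], [292, 217], [271, 218]]
[]
15.5 T cradle 0.0426 0.0 -0.0329 F -0.5 -0.0 -0.0 0.06018310611340494 0.0
clk 15.65 [ 0.6415 -0.1639  0.0477] F [-0.5  0.1  0.1] gap 0.060094515326485784
scene [224.7 229. ] [216 218  19  23 298] ang 79.3Traceback (most recent call last):
  File "<string>", line 3, in <module>
    wr();rep()
         ~~~^^
  File "h.py", line 24, in rep
    m,ce,st=redm(C[n]); M=cv2.moments(m); a=.5*np.arctan2(2*M["mu11"],M["mu20"]-M["mu02"]); print(n,ce.round(1),st,"ang",np.degrees(a).round(1))
            ~~~~^^^^^^
  File "h.py", line 19, in redm
    h=cv2.cvtColor(c[0],cv2.COLOR_RGB2HSV); m=cv2.inRange(h,(0,140,40),(7,255,255))|cv2.inRange(h,(174,140,40),(180,255,255)); N,l,st,ce=cv2.connectedComponentsWithStats(m); i=1+np.argmax(st[1:,4]); return (l==i).astype(np.uint8),ce[i],st[i]
                                                                                                                                                                                  ~~~~~~~~~^^^^^^^^^^
    return _wrapfunc(a, 'argmax', axis=axis, out=out, **kwds)
    return bound(*args, **kwds)
ValueError: attempt to get argmax of an empty sequence
```

```bash
cat >> h.py <<'E'
def pred(c,xa,za,tilt,s=""):
    # lower mouth rim point A at cradle (xa,za), cap tilted by tilt deg (mouth low)
    ph=np.linspace(0,2*np.pi,60);t=np.radians(tilt); d=-X*np.cos(t)+Z*np.sin(t); n=X*np.sin(t)+Z*np.cos(t); m=o+X*xa+Z*za+.021*n; out=[]
    for q in(.05,0):
        p=np.array([proj(c,m+d*q+.021*(n*np.cos(a)+Y*np.sin(a))) for a in ph]); out+=[p.min(0).round().astype(int).tolist(),p.max(0).round().astype(int).tolist()]
    print(s,"closed",out[:2],"mouth",out[2:])
E
python3 -c "
from h import *
w=cam('wrist');s=cam('scene')
for a in((.05,-.021,0),(.04,-.021,9),(.035,-.021,9),(.03,-.021,11),(.04,-.014,3),(.03,-.014,3)):
    pred(w,*a,str(a)+' w');pred(s,*a,'   s')
m,ce,st=redm(s);print(st)
h=cv2.cvtColor(w[0],cv2.COLOR_RGB2HSV)
for r in (300,320,330,335,340,345,350,355): print(r,[tuple(h[r,x]) for x in (270,284,298)])
"
```

```text
(0.05, -0.021, 0) w closed [[241, 309], [330, 315]] mouth [[246, 198], [325, 227]]
   s closed [[214, 222], [229, 230]] mouth [[224, 238], [238, 247]]
(0.04, -0.021, 9) w closed [[238, 315], [334, 334]] mouth [[245, 205], [325, 243]]
   s closed [[214, 219], [229, 226]] mouth [[222, 237], [237, 244]]
(0.035, -0.021, 9) w closed [[237, 329], [334, 345]] mouth [[245, 215], [326, 252]]
   s closed [[213, 217], [228, 225]] mouth [[221, 235], [236, 242]]
(0.03, -0.021, 11) w closed [[236, 339], [336, 356]] mouth [[245, 222], [326, 260]]
   s closed [[212, 216], [227, 223]] mouth [[220, 234], [235, 241]]
(0.04, -0.014, 3) w closed [[236, 329], [335, 335]] mouth [[244, 207], [327, 240]]
   s closed [[214, 217], [228, 225]] mouth [[223, 235], [238, 243]]
(0.03, -0.014, 3) w closed [[235, 358], [336, 359]] mouth [[242, 228], [328, 257]]
   s closed [[212, 214], [226, 222]] mouth [[221, 231], [236, 239]]
[216 218  19  23 296]
300 [(np.uint8(0), np.uint8(207), np.uint8(79)), (np.uint8(1), np.uint8(207), np.uint8(79)), (np.uint8(0), np.uint8(200), np.uint8(79))]
320 [(np.uint8(0), np.uint8(206),
[... 249 characters left out ...]
(np.uint8(0), np.uint8(203), np.uint8(170)), (np.uint8(1), np.uint8(205), np.uint8(169)), (np.uint8(0), np.uint8(204), np.uint8(170))]
340 [(np.uint8(1), np.uint8(204), np.uint8(170)), (np.uint8(0), np.uint8(204), np.uint8(169)), (np.uint8(1), np.uint8(204), np.uint8(170))]
345 [(np.uint8(0), np.uint8(203), np.uint8(170)), (np.uint8(0), np.uint8(204), np.uint8(169)), (np.uint8(0), np.uint8(204), np.uint8(170))]
350 [(np.uint8(18), np.uint8(106), np.uint8(168)), (np.uint8(18), np.uint8(107), np.uint8(158)), (np.uint8(17), np.uint8(110), np.uint8(164))]
355 [(np.uint8(18), np.uint8(106), np.uint8(168)), (np.uint8(18), np.uint8(107), np.uint8(169)), (np.uint8(18), np.uint8(104), np.uint8(159))]
```

```bash
python3 -c "
from h import *
w=cam('wrist')
for t in(6,10,14):
  for x in (.047,.051):
    for z in(-.021,-.014):
      pred(w,x-.0005,z-.0047,t,str((x,z,t)))
"
```

```text
(0.047, -0.021, 6) closed [[240, 305], [330, 321]] mouth [[247, 200], [323, 235]]
(0.047, -0.014, 6) closed [[238, 304], [333, 321]] mouth [[245, 194], [325, 232]]
(0.051, -0.021, 6) closed [[241, 295], [330, 313]] mouth [[247, 193], [323, 229]]
(0.051, -0.014, 6) closed [[239, 293], [332, 312]] mouth [[246, 186], [325, 225]]
(0.047, -0.021, 10) closed [[240, 296], [331, 320]] mouth [[247, 195], [323, 235]]
(0.047, -0.014, 10) closed [[238, 294], [333, 319]] mouth [[246, 189], [325, 232]]
(0.051, -0.021, 10) closed [[240, 286], [331, 312]] mouth [[247, 188], [323, 229]]
(0.051, -0.014, 10) closed [[238, 283], [333, 311]] mouth [[246, 181], [324, 225]]
(0.047, -0.021, 14) closed [[239, 286], [332, 318]] mouth [[247, 191], [323, 235]]
(0.047, -0.014, 14) closed [[237, 283], [334, 317]] mouth [[246, 184], [325, 232]]
(0.051, -0.021, 14) closed [[240, 276], [331, 310]] mouth [[248, 184], [323, 229]]
(0.051, -0.014, 14) closed [[237, 272], [334, 309]] mouth [[246, 177], [324, 225]]
```

move_arm(moves=[-0.0048,-0.002,0.006,0,0.06,-0.0095,-0.004,0.012,0,0.06,-0.0095,-0.004,0.012,0,0.06,-0.0095,-0.004,0.012,0,0.045,-0.0095,-0.004,0.012,0,0.038,-0.0095,-0.004,0.012,0,0.038,-0.0095,-0.004,0.012,0,0.038,-0.0095,-0.004,0.012,0,0.038], newtons=20)

```text
clock: 16.47
tcp_pos: [0.6325, -0.1678, 0.0605]
orientation: [0.0, 0.98, 0.197, 0.0]
wrist_force: [0.2, 0.2, 3.1]
finger_gap: 0.0411
grip_force: 22.2
```

```bash
python3 -c "
from h import *
wr();w=cam('wrist')
for a in((.035,-.021,9),(.033,-.021,12)): pred(w,*a,a)"
```

```text
[238, 189, 92, 124, 9696] [[262, 192], [251, 200], [247, 211], [238, 294], [241, 303], [276, 312], [305, 311], [328, 303], [322, 206], [315, 197], [300, 190]]
[]
16.5167 T cradle 0.0267 -0.0002 -0.0292 F -1.3 0.8 2.6 0.04131573544628881 22.26931421784684
(0.035, -0.021, 9) closed [[240, 287], [331, 312]] mouth [[247, 188], [323, 228]]
(0.033, -0.021, 12) closed [[239, 285], [331, 315]] mouth [[247, 188], [323, 231]]
```

move_arm(moves=[0.002,0.0009,-0.0018,0,0.038,0.0042,0.0018,-0.0038,0,0.038,0.0064,0.0027,-0.0058,0,0.038,0.0085,0.0036,-0.0077,0,0.038,0.0085,0.0036,-0.0077,0,0.038])

```text
clock: 16.98
tcp_pos: [0.6409, -0.1638, 0.0522]
orientation: [-0.0, 0.98, 0.197, -0.0]
wrist_force: [-0.3, 0.5, 4.4]
finger_gap: 0.0413
grip_force: 22.2
```

move_arm(moves=[0.0007,0.0003,-0.0006,0,0.038,0.0014,0.0006,-0.0013,0,0.038,0.0021,0.0009,-0.0019,0,0.038,0.0021,0.0009,-0.0019,0,0.038])

```text
clock: 17.32
tcp_pos: [0.6426, -0.1632, 0.0508]
orientation: [0.0, 0.98, 0.197, -0.0]
wrist_force: [-2.6, 0.6, 6.5]
finger_gap: 0.0414
grip_force: 22.3
```

```bash
python3 -c "
from h import *
wr();w=cam('wrist')
for a in((.051,-.021,9),(.051,-.021,6)): pred(w,*a,a)"
```

```text
[238, 188, 92, 125, 9699] [[307, 192], [273, 189], [251, 200], [238, 293], [241, 303], [276, 312], [306, 311], [328, 303], [322, 206]]
[[264, 316, 42, 11, 408]]
17.3667 T cradle 0.0415 0.0001 -0.0294 F -5.8 1.2 3.4 0.041283003336324724 22.311692100483924
(0.051, -0.021, 9) closed [[241, 284], [331, 309]] mouth [[248, 185], [324, 226]]
(0.051, -0.021, 6) closed [[241, 291], [331, 310]] mouth [[248, 189], [324, 226]]
```

move_arm(moves=[0.0007,0.0003,-0.0006,0,0.038,0.0012,0.0005,-0.0011,0,0.038,0.0012,0.0005,-0.0011,0,0.038])

```text
clock: 17.67
tcp_pos: [0.6432, -0.163, 0.0504]
orientation: [0.0, 0.98, 0.197, -0.001]
wrist_force: [-5.2, 1.2, 10.2]
finger_gap: 0.0412
grip_force: 22.5
```

move_arm(moves=[-0.0006,-0.0002,-0.0008,0,0.038,-0.0012,-0.0005,-0.0015,0,0.038,-0.0018,-0.0007,-0.0023,0,0.038,-0.0024,-0.001,-0.0031,0,0.038,-0.0024,-0.001,-0.0031,0,0.038])

```text
clock: 18.08
tcp_pos: [0.6426, -0.1637, 0.0493]
orientation: [0.001, 0.98, 0.197, 0.002]
wrist_force: [-5.8, 2.3, 17.5]
finger_gap: 0.0412
grip_force: 21.4
```

```bash
python3 -c "
from h import *
wr();w=cam('wrist')
for a in((.051,-.021,6),(.051,-.021,3)): pred(w,*a,a)"
```

```text
[238, 188, 92, 125, 9737] [[261, 192], [247, 207], [238, 299], [252, 308], [279, 312], [304, 311], [327, 304], [320, 203], [307, 192], [290, 188]]
[[263, 318, 42, 10, 414]]
18.1333 T cradle 0.0423 -0.0003 -0.0306 F -13.8 4.5 11.3 0.04167454978856775 21.395048294216394
(0.051, -0.021, 6) closed [[240, 292], [330, 312]] mouth [[246, 189], [323, 227]]
(0.051, -0.021, 3) closed [[240, 299], [330, 312]] mouth [[246, 193], [323, 227]]
```

move_arm(moves=[-0.0007,-0.0003,0.0006,0,0.038,-0.0013,-0.0006,-0.0001,0,0.038,-0.0019,-0.0008,-0.0009,0,0.038,-0.0025,-0.001,-0.0017,0,0.038,-0.0031,-0.0013,-0.0025,0,0.038,-0.0031,-0.0013,-0.0025,0,0.038])

```text
clock: 18.68
tcp_pos: [0.6393, -0.1655, 0.0466]
orientation: [0.001, 0.98, 0.197, 0.001]
wrist_force: [-4.6, 1.1, 16.7]
finger_gap: 0.0409
grip_force: 20.0
```

```bash
python3 -c "
from h import *
wr();w=cam('wrist')
for a in((.051,-.021,6),(.051,-.021,3),(.051,-.021,0)): pred(w,*a,a)"
```

```text
[238, 187, 92, 123, 9872] [[249, 197], [244, 211], [239, 303], [273, 309], [327, 304], [321, 201], [306, 190], [290, 187], [266, 189]]
[[262, 315, 43, 11, 464]]
18.7333 T cradle 0.0412 -0.0007 -0.0352 F -13.1 2.9 9.6 0.04112656552357258 19.94785932591185
(0.051, -0.021, 6) closed [[238, 288], [331, 309]] mouth [[245, 183], [324, 222]]
(0.051, -0.021, 3) closed [[238, 295], [330, 310]] mouth [[245, 186], [324, 222]]
(0.051, -0.021, 0) closed [[239, 302], [330, 310]] mouth [[245, 191], [324, 222]]
```

move_arm(moves=[-0.0013,-0.0006,-0.0002,0,0.038,-0.0022,-0.0009,-0.0005,0,0.038,-0.0029,-0.0012,0.0001,0,0.038,-0.0036,-0.0015,0.0008,0,0.038,-0.0036,-0.0015,0.0008,0,0.038])

```text
clock: 19.2
tcp_pos: [0.6369, -0.1665, 0.0456]
orientation: [0.0, 0.98, 0.197, 0.002]
wrist_force: [3.4, 2.2, 7.0]
finger_gap: 0.0413
grip_force: 20.2
```

```bash
python3 -c "
from h import *
wr();w=cam('wrist')
for a in((.051,-.021,3),(.049,-.021,0)): pred(w,*a,a)"
```

```text
[238, 187, 92, 120, 9876] [[249, 195], [244, 203], [238, 301], [256, 306], [327, 304], [320, 197], [294, 187], [271, 187]]
[[262, 312, 43, 11, 467]]
19.25 T cradle 0.0398 -0.0007 -0.0376 F -0.6 0.2 8.2 0.04111542594271888 20.193502139300108
(0.051, -0.021, 3) closed [[238, 290], [331, 306]] mouth [[244, 181], [324, 219]]
(0.049, -0.021, 0) closed [[238, 302], [331, 311]] mouth [[244, 189], [325, 222]]
```

move_arm(moves=[0.0006,0.0002,0.0008,0,0.044,0.0006,0.0002,0.0008,0,0.05,0.0006,0.0002,0.0008,0,0.06,0.0006,0.0002,0.0008,0,0.06])

```text
clock: 19.63
tcp_pos: [0.6345, -0.1663, 0.0445]
orientation: [-0.0, 0.98, 0.197, -0.001]
wrist_force: [-0.1, 0.3, 0.2]
finger_gap: 0.0602
grip_force: 0.0
```

```bash
python3 -c "
from h import *
wr();w=cam('wrist')
for a in((.051,-.021,3),(.050,-.021,0),(.048,-.021,0)): pred(w,*a,a)"
```

```text
[240, 187, 92, 123, 10179] [[251, 195], [245, 204], [240, 304], [263, 309], [329, 306], [324, 199], [315, 192], [294, 187], [275, 187]]
[[263, 310, 44, 11, 476]]
19.6833 T cradle 0.0389 0.0003 -0.0397 F -0.6 -0.5 -0.9 0.06012988035481121 0.0
(0.051, -0.021, 3) closed [[239, 288], [333, 304]] mouth [[246, 178], [326, 216]]
(0.05, -0.021, 0) closed [[240, 298], [333, 307]] mouth [[245, 184], [327, 218]]
(0.048, -0.021, 0) closed [[239, 303], [333, 311]] mouth [[245, 188], [327, 221]]
```

move_arm(moves=[0,0,0,0,0.075,0,0,0,0,0.08,0,0,0.02,0,0.08,0,0,0.05,0,0.08,0,0,0.09,0,0.08,0,0,0.13,0,0.08,-0.04,0,0.17,0,0.08,-0.06,-0.02,0.2,0,0.08,-0.06,-0.02,0.2,0,0.08,-0.06,-0.02,0.2,0,0.08,-0.06,-0.02,0.2,0,0.08])

```text
clock: 20.65
tcp_pos: [0.5759, -0.1868, 0.2457]
orientation: [0.0, 0.98, 0.197, 0.001]
wrist_force: [0.5, 0.1, -0.1]
finger_gap: 0.0799
grip_force: 0.0
```

```bash
python3 -c "
from h import *
wr();w=cam('wrist');s=cam('scene');t=cam('top')
for c,n in((w,'w'),(s,'s'),(t,'t')):
    m,ce,st=redm(c); print(n,st)
    for a in((.0485,-.021,0),(.0385,-.021,9)): pred(c,*a,a)
h=cv2.cvtColor(s[0],cv2.COLOR_RGB2HSV)[170:250,330:380];m=cv2.inRange(h,(100,120,50),(125,255,255)); N,_,st,_=cv2.connectedComponentsWithStats(m); print('can',(st[1:]+[330,170,0,0,0])[st[1:,4]>20].tolist())
"
```

```text
[268, 87, 41, 61, 2129] [[283, 87], [269, 100], [269, 140], [277, 147], [298, 147], [308, 135], [306, 97], [298, 89]]
[[278, 147, 20, 10, 181]]
20.7 T cradle -0.137 0.0047 0.0733 F 0.1 -0.5 -0.2 0.0799810513182675 0.0
w [ 269   87   41   61 2155]
(0.0485, -0.021, 0) closed [[269, 125], [310, 150]] mouth [[270, 86], [308, 114]]
(0.0385, -0.021, 9) closed [[268, 122], [310, 153]] mouth [[270, 89], [308, 121]]
s [215 222  22  24 303]
(0.0485, -0.021, 0) closed [[214, 221], [228, 229]] mouth [[224, 238], [238, 246]]
(0.0385, -0.021, 9) closed [[213, 219], [228, 226]] mouth [[222, 236], [237, 243]]
t [328 159  23  25 371]
(0.0485, -0.021, 0) closed [[335, 170], [351, 185]] mouth [[326, 158], [342, 173]]
(0.0385, -0.021, 9) closed [[335, 169], [352, 184]] mouth [[327, 159], [343, 175]]
can [[352, 201, 13, 12, 108], [349, 225, 12, 8, 64]]
```

```bash
python3 -c "
from workcell import env
print(env.hand_in())"
```

```text
the job is handed in; nothing more can be done
None
```

The cap is off the can and clipped into the holder mouth downhill, the can is still standing, and I handed the job in at about 21 s; three camera views agreed with a clipped cap, but `env.hand_in()` returned no verdict.

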